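# Roll the chip tube onto the stripe

## Task

Roll the capped tube of blue chips over the tabletop by stroking its top with the fingertips, in as many strokes as you like, until it lies at rest along the middle of the yellow stripe in front of the clear counter box. It must roll on the table: do not pick it up, stand it on end, or shove it low on its side. Leave the upturned tea cup, the chip stack and the wooden wind disc where they are, and take the hand away at the end.

Things in the scene. Friction and masses are not known exactly. Their poses are not given: they have to be found in the camera images.
- tube: capped clear tube of blue chips lying on the table: cylinder 60 mm across, 120 mm long, 0.15 to 0.29 kg. Origin: its centre, on the axis, 30 mm up. x along the axis; y, z turn as it rolls (z up at the start). Friction about 0.6; it stays where left, and let go at 0.1 m/s coasts about 15 mm. A fingertip on its top moves twice as far as the tube rolls, so one fingertip stroke rolls it some 30 to 40 mm
- stripe: yellow stripe inlaid flush in the table (no edge), 220 mm long, 36 mm wide, fixed. Origin at its centre on the tabletop; x along its length, y across. At the start it is parallel to the tube and 95 to 150 mm to one side of it, straight across its axis (within 8 mm), on either the robot's left or its right
- counter_box: clear plastic counter box, its swing door ajar, fixed, 90 mm high. Origin on the table at the middle of its front edge, 140 mm from the middle of the stripe along the stripe's x; it reaches 100 mm back along its x and 65 mm to either side along its y; the door stands out up to 40 mm in front
- cup: white ceramic tea cup upside down, loose, 72 mm across at the table, 58 mm high, origin at the centre of its underside; it stands off the stripe's end nearer the robot
- chip_stack: short stack of round blue plastic chips, loose, moves as one piece, 45 mm across, 30 mm high, origin at the centre of its underside
- wind_disc: wooden wind indicator disc with a red ring, loose, lying flat, 60 mm across, 15 mm high, origin at the centre of its underside
Mind the look-alikes: they are no part of the job. There is more than one size of the tube; the one meant has the size given above.

How it is judged:
By the outcome, as a careful person would: the job done as asked, in the order asked, and still so for the second after the job is handed in, with the robot touching nothing.
It also fails if it takes over 45 s, if anything falls off the work surface, if the arm or the gripper's body presses on something with over 40 N, if the wrist force passes 120 N, or if a joint passes its speed limit or range.

## Robot

A 7-joint arm with a two-finger parallel gripper is mounted at the origin on the work surface. World frame = base frame: x ahead of the robot, y to its left, z up, the work surface at z = 0. Lengths are in m, angles in rad, forces in N, time in s.
With the tool pointing down it reaches from about 0.4 to 0.85 m from the base axis. Payload 4.4 kg.
Tool frame: the origin (TCP) lies at the very end of the fingers, on their centre line; the grasp point (between the pads) lies 19 mm behind it; x points along the fingers, y is the direction in which the jaws open and shut, and the axes are right-handed (so a half turn about x gives the same grasp; the last joint's range is limited). The gripper opens to 94 mm and grips with 3 to 60 N. Pads are 16 mm wide; open, the fingers measure 119 mm over their backs; the gripper's body (75 mm by 177 mm) begins 78 mm behind the grasp point.
Start: joints at [1.158, 0.628, 0.038, 1.517, -0.027, 0.996, -0.02], TCP at [0.221, -0.611, 0.205] pointing down, gripper open.
Joint ranges: [-3.06, 3.06], [-0.37, 2.12], [-1.25, 1.32], [0.18, 2.47], [-1.1, 4.24], [0.23, 1.98], [-2.94, 2.94]. Speed limits (rad/s): [2.57, 2.57, 3.14, 3.14, 3.14, 3.14, 3.14].

## Interface

Orientations are given as a 3x3 rotation matrix whose columns are the frame's x, y, z axes.
In Python, from rig import env gives the robot as it stands. The module is installed in compiled form; this text tells all that it offers.
- The arm moves only by the shell command python3 -m creep 'ROWS'. ROWS is JSON, a list of rows, each a list of 7 numbers: the turn, a rotation vector about the tool's x, y, z in degrees, then the shift along the tool's x, y, z in mm, then the closure, from 0 (fully open) to 1 (shut). In form: [[rx, ry, rz, tx, ty, tz, claw], ...]. A call has 1 to 20 rows; each row is the pose to reach, as a shift and turn from the pose commanded when the call began, along the tool's axes at that moment; what a row does not reach only later rows make up. A row lasts 1/12 s, in which the tool goes at most 41.7 mm and 7.16 degrees, less where a joint would pass 70% of its speed; a pose out of reach is approached as far as the arm can. A call with a gripper value outside its range is refused whole. The fingers move at their own pace and stop on an object; the grip force is fixed at half the most. Time passes only in rows, so rows that repeat a pose let the fingers close. It gives the time, the measured TCP pose, the force and the opening at its end, in the units of the state.
- env.get_obs(): the state, without advancing time (a new reading comes with each control period).
- env.get_image(name): name is "side" or "top"; returns (picture, depth): 384x512x3 uint8, blue, green, red; 384x512 float32, m along the optical axis (not along the pixel's ray), 0 where there is no reading.
- env.camera_info(name): a dict with "K" (3x3 intrinsics, pixels), "rvec" (rotation vector, rad) and "tvec" (3), from world to camera coordinates, as OpenCV has them. Camera axes: x right, y down, z forward; pixel columns grow to the right and rows downward; lengths in m; the calibration is good to about 2 mm. A picture is of the moment at which its call begins. camera_info takes no time and is no camera call.
- env.job_done(): hands the job in, once; it reports no verdict.
The state is a dict: "clock": time; "joints": joint angles; "joint_velocities": joint speeds; "tau": joint torques, N m; "eef_pos": TCP position; "orientation": TCP orientation; "force": force on the tool from outside, world axes, zero at the start; "torque": the same for the moment, N m; "gripper_width": finger opening in m.
Only numpy, scipy, OpenCV 4.12 (cv2) and the standard library are available. Lean on these libraries where they do the work, as an engineer would, in place of code of your own. Each camera call takes 0.05 s, during which the arm holds its last target.

## Working session

There is one attempt and no reset: what is moved stays moved. The work goes in short steps, Python scripts to look and compute and a shell command to move; the robot and the scene stay as the last step left them, time stands still between calls to the robot, and variables do not carry over. Pictures are saved under pics/ and viewed, and the job is handed in when it is done.

```bash
mkdir -p pics; ls; cat > h.py <<'E'
from rig import env
import numpy as np, cv2
def cam(n):
    c=env.camera_info(n);R,_=cv2.Rodrigues(np.array(c["rvec"],float));return np.array(c["K"],float),R,np.array(c["tvec"],float).ravel()
def ray(n,u,v,z):
    K,R,t=cam(n);d=R.T@np.linalg.inv(K)@np.array([u,v,1.]);o=-R.T@t
    return o+d*(z-o[2])/d[2]
def cloud(n,depth):
    K,R,t=cam(n);h,w=depth.shape;u,v=np.meshgrid(np.arange(w),np.arange(h))
    P=np.stack([(u-K[0,2])/K[0,0]*depth,(v-K[1,2])/K[1,1]*depth,depth],-1)
    return (P-t)@R
E
python3 - <<'E'
from h import *
for n in("top","side"):
    p,d=env.get_image(n);cv2.imwrite(f"pics/{n}0.png",p);np.savez(f"{n}0.npz",p=p,d=d)
    K,R,t=cam(n);print(n,-R.T@t,R[2],K[0,0])
o=env.get_obs();print(o["clock"],o["eef_pos"],np.round(o["orientation"],3),o["gripper_width"])
E
```

```text
pics
top [0.38244535 0.00897249 1.29969794] [ 0.11225162  0.00695134 -0.9936555 ] 492.1073894269897
side [0.23039563 0.60805919 0.74376769] [ 0.32015652 -0.6116979  -0.72341239] 436.41556997625213
0.1 [ 0.22078593 -0.61073844  0.20467862] [[-0.001  0.34  -0.94 ]
 [ 0.002 -0.94  -0.34 ]
 [-1.    -0.002 -0.   ]] 0.09383760502833444
```

View pics/top0.png

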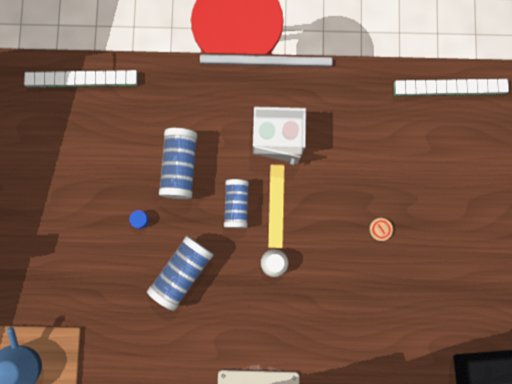

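View pics/side0.png

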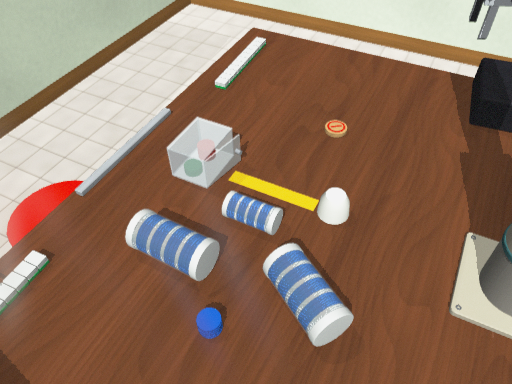

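Three tubes are visible in the top view: (178,163) and (181,272), both large, and (236,204), small and parallel beside the stripe. The small one looks right; I'll measure it and check it in a crop.

```bash
cat > m.py <<'E'
from h import *
def objs(p,d,n="top"):
    C=cloud(n,d); return C
def rect(C,m):
    q=C[m][:,:2].astype(np.float32); (c,s,a)=cv2.minAreaRect(q); b=cv2.boxPoints((c,s,a))
    e=[b[1]-b[0],b[2]-b[1]]; e=max(e,key=np.linalg.norm); ang=np.degrees(np.arctan2(e[1],e[0])); ang=(ang+90)%180-90
    return np.round(np.array(c),4),np.round(sorted(s),4),round(float(ang),2)
E
python3 - <<'E'
from m import *
from collections import OrderedDict
for n in("top","side"):
    f=np.load(n+"0.npz");p,d=f["p"],f["d"];C=cloud(n,d)
    hsv=cv2.cvtColor(p,cv2.COLOR_BGR2HSV)
    tab=C[(d>0)];print(n,"table z",np.median(tab[np.abs(tab[:,2])<.02][:,2]))
    m=(hsv[...,0]>20)&(hsv[...,0]<32)&(hsv[...,1]>120)&(hsv[...,2]>120)
    k,l,s,_=cv2.connectedComponentsWithStats(m.astype(np.uint8))
    for i in range(1,k):
        if s[i,4]>200: print("stripe",s[i],rect(C,l==i),np.median(C[l==i][:,2]))
    m=(d>0)&(C[...,2]>.008)&(C[...,2]<.15)&(C[...,0]>.2)&(C[...,0]<.95)&(abs(C[...,1])<.6)
    k,l,s,_=cv2.connectedComponentsWithStats(m.astype(np.uint8))
    for i in range(1,k):
        if s[i,4]>100: print(s[i],rect(C,l==i),"zmax",np.round(np.percentile(C[l==i][:,2],98),4))
f=np.load("top0.npz")["p"][90:290,130:330];cv2.imwrite("pics/crop0.png",cv2.resize(f,(600,600),interpolation=cv2.INTER_CUBIC))
E
```

```text
top table z 0.0001767315134193614
stripe [ 269  165   15   83 1081] (array([ 0.5067, -0.0363]), array([0.0581, 0.258 ]), -7.33) 0.0009064718901165529
[ 200   54  132   13 1129] (array([ 0.9215, -0.001 ]), array([0.0283, 0.3575]), 89.35) zmax 0.0211
[  41   71   96   17 1368] (array([0.8581, 0.4733]), array([0.0386, 0.2533]), -87.71) zmax 0.027
[ 394   80   96   17 1352] (array([ 0.8587, -0.475 ]), array([0.0441, 0.2505]), -87.33) zmax 0.0271
[ 253  107   53   59 2411] (array([ 0.6989, -0.037 ]), array([0.1354, 0.137 ]), -1.88) zmax 0.0947
[ 159  129   38   71 2239] (array([0.6225, 0.22  ]), array([0.0846, 0.1721]), -2.51) zmax 0.0875
[ 224  180   24   48 1083] (array([0.5245, 0.0669]), array([0.0591, 0.1203]), 0.13) zmax 0.0631
[129 211  19  18 263] (array([0.4788, 0.3202]), array([0.0437, 0.0441]), 48.45) zmax 0.0346
[369 218  24  23 407] (array([ 0.4706, -0.3126]), array([0.058 , 0.0585]), -87.63) zmax 0.0204
[ 147  237   66   74 2344] (array([0.3444, 0.2016]), array([0.0834, 0.1708]), -33.23) zmax 0.0876
[261 250  27  27 568] (array([ 0.3753, -0.0363]), array([0.067 , 0.0678]), -8
[... 421 characters left out ...]
7 , 0.1373]), -0.59) zmax 0.0911
[325 120  22  16 274] (array([ 0.469 , -0.3086]), array([0.056 , 0.0614]), -68.67) zmax 0.0169
[318 188  32  35 882] (array([ 0.374 , -0.0258]), array([0.0564, 0.0659]), -9.05) zmax 0.0596
[ 222  191   61   44 1601] (array([0.5236, 0.0724]), array([0.0564, 0.121 ]), 0.39) zmax 0.06
[ 125  209   95   72 3873] (array([0.6226, 0.2237]), array([0.0846, 0.1721]), -2.41) zmax 0.0846
[ 263  243   91  104 4771] (array([0.3441, 0.2051]), array([0.0852, 0.1716]), -33.42) zmax 0.0851
[   0  251   48   60 1096] (array([0.8604, 0.4123]), array([0.0395, 0.1253]), -87.7) zmax 0.0231
[196 308  26  29 593] (array([0.4787, 0.324 ]), array([0.0439, 0.0449]), -19.44) zmax 0.0312
```

View pics/crop0.png

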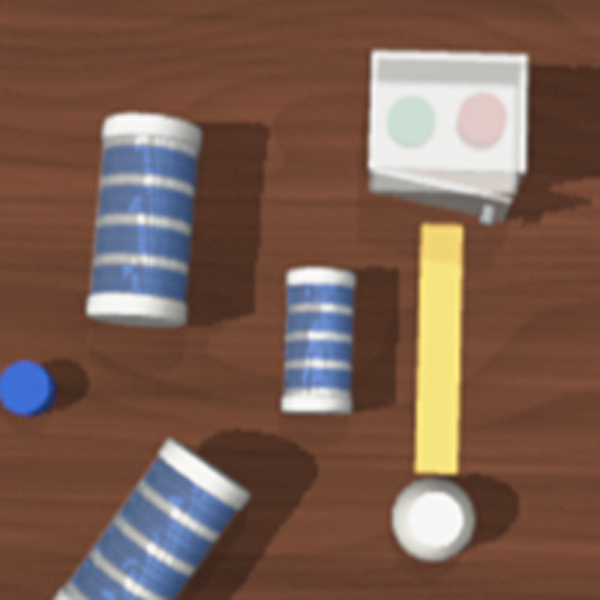

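The crop shows the small tube at (236,204): 59–60 mm × 120 mm, top at 60–63 mm, parallel to the stripe. The other two measure about 85 × 172 mm, so the small one is the one meant. Next I'll get the stripe by rays onto z=0 in both views.

```bash
cat >> m.py <<'E'
def rays(n,uv,z):
    K,R,t=cam(n);uv=np.asarray(uv,float);d=np.c_[uv,np.ones(len(uv))]@np.linalg.inv(K).T@R;o=-R.T@t
    return o+d*((z-o[2])/d[:,2])[:,None]
def stripe(p,n):
    hsv=cv2.cvtColor(p,cv2.COLOR_BGR2HSV)
    m=(hsv[...,0]>20)&(hsv[...,0]<32)&(hsv[...,1]>100)&(hsv[...,2]>110)
    k,l,s,_=cv2.connectedComponentsWithStats(m.astype(np.uint8));i=1+np.argmax(s[1:,4])
    v,u=np.nonzero(l==i);P=rays(n,np.c_[u,v],0)
    P[:,2]=0;return rect(P,np.ones(len(P),bool))
def tube(C,d):
    # points of tube's cylinder surface
    m=(d>0)&(C[...,2]>.02)&(C[...,2]<.075)&(C[...,0]>.42)&(C[...,0]<.63)&(C[...,1]>-.12)&(C[...,1]<.13)
    return rect(C,m)
def axis(C,box):
    x0,x1,y0,y1=box
    m=(C[...,2]>.02)&(C[...,2]<.075)&(C[...,0]>x0)&(C[...,0]<x1)&(C[...,1]>y0)&(C[...,1]<y1)
    Q=C[m]; 
    from scipy.optimize import least_squares
    xm=Q[:,0].mean()
    f=lambda a:np.hypot((Q[:,1]-a[0]-a[1]*(Q[:,0]-xm))*np.cos(np.arctan(a[1])),Q[:,2]-a[2])-.03
    r=least_squares(f,[Q[:,1].mean(),0,.03],loss="soft_l1",f_scale=.002)
    lo,hi=np.percentile(Q[:,0],[1,99]);c=(lo+hi)/2
    return dict(x=round(c,4),y=round(r.x[0]+r.x[1]*(c-xm),4),ang=round(np.degrees(np.arctan(r.x[1])),2),z=round(r.x[2],4),len=round(hi-lo,4))
E
python3 - <<'E'
from m import *
for n in("top","side"):
    f=np.load(n+"0.npz");p,d=f["p"],f["d"];C=cloud(n,d)
    print(n,stripe(p,n),axis(C,(.44,.61,.02,.12)))
    for lo,hi in((.085,.2),): 
        m=(C[...,0]>.55)&(C[...,0]<.8)&(abs(C[...,1]+.037)<.12)&(C[...,2]>.02)&(C[...,2]<.1)
        Q=C[m];print("box low x",np.percentile(Q[:,0],[0.5,2,5,10]),np.percentile(Q[:,1],[1,99]))
        q=Q[Q[:,0]<.64];
        for x in np.arange(.58,.645,.01):
            a=Q[(Q[:,0]>x)&(Q[:,0]<x+.01)]
            if len(a):print(round(x,3),len(a),a[:,1].min().round(3),a[:,1].max().round(3),a[:,2].max().round(3))
E
```

```text
top (array([ 0.5263, -0.0385]), array([0.0356, 0.2192]), 0.03) {'x': np.float64(0.524), 'y': np.float64(0.0667), 'ang': np.float64(0.02), 'z': np.float64(0.0294), 'len': np.float64(0.1187)}
box low x [0.5521918  0.5576178  0.56851408 0.63844122] [-0.10191814  0.07854836]
0.58 32 0.039 0.082 0.062
0.62 6 -0.081 -0.071 0.055
0.63 16 -0.081 -0.071 0.059
0.64 120 -0.093 -0.042 0.089
side (array([ 0.5261, -0.0366]), array([0.0384, 0.2204]), -0.07) {'x': np.float64(0.5229), 'y': np.float64(0.069), 'ang': np.float64(-0.12), 'z': np.float64(0.0287), 'len': np.float64(0.1182)}
box low x [0.55323992 0.56441893 0.63042978 0.64529881] [-0.09927608  0.07764961]
0.58 16 0.053 0.083 0.06
0.62 7 -0.076 -0.066 0.052
0.63 25 -0.089 -0.067 0.086
0.64 292 -0.092 -0.032 0.088
```

Both views agree. The tube axis must go 105 mm toward −y and about +2.5 mm in x, with no change of yaw. I'll work out the approach shift for a hover behind the tube's top, with the jaws lined up along the tube axis.

```bash
cat > go.py <<'E'
from h import *
from scipy.spatial.transform import Rotation as S
import sys
def go(x,y,z):
    o=env.get_obs();R=np.array(o["orientation"]);T=np.array([[0,1,0],[0,0,-1],[-1,0,0]],float)
    print("t",o["clock"],"pos",np.round(o["eef_pos"],4),"F",np.round(o["force"],1),"rot",np.round(np.degrees(S.from_matrix(R.T@T).as_rotvec()),1),"shift",np.round(R.T@(np.array([x,y,z])-o["eef_pos"])*1e3,1))
if __name__=="__main__": go(*map(float,sys.argv[1:]))
E
python3 go.py .525 .085 .12
```

```text
t 0.1 pos [ 0.2208 -0.6107  0.2047] F [ 0.8 -0.9  0.3] rot [-70.1  -0.1   0.1] shift [  85.6 -550.8 -522.5]
```

```bash
python3 -m creep '[[-3,0,0,0,-15,-14,0.2],[-8,0,0,0,-45,-43,0.5],[-14,0,0,0,-73,-69,0.5],[-20,0,0,5,-101,-96,0.5],[-26,0,0,10,-130,-123,0.5],[-32,0,0,15,-158,-150,0.5],[-38,0,0,20,-187,-177,0.5],[-44,0,0,25,-215,-204,0.5],[-50,0,0,30,-244,-231,0.5],[-56,0,0,35,-272,-258,0.5],[-62,0,0,40,-301,-285,0.5],[-67,0,0,45,-330,-313,0.5],[-70,0,0,50,-358,-340,0.5],[-70,0,0,55,-387,-367,0.5],[-70,0,0,60,-415,-394,0.5],[-70,0,0,66,-444,-421,0.5],[-70,0,0,72,-473,-448,0.5],[-70,0,0,78,-501,-475,0.5],[-70,0,0,83,-530,-503,0.5],[-70,0,0,86,-551,-522,0.5]]'; python3 go.py .525 .082 .058
```

```text
clock: 1.77
eef_pos: [0.5255, 0.0885, 0.1188]
orientation: [[0.0, 1.0, 0.001], [0.002, 0.001, -1.0], [-1.0, 0.0, -0.002]]
force: [0.1, -0.2, 0.7]
gripper_width: 0.0469
t 1.7667 pos [0.5255 0.0885 0.1188] F [ 0.1 -0.2  0.7] rot [ 0.  -0.1 -0. ] shift [60.8 -0.5  6.6]
```

```bash
python3 -m creep '[[0,0,0,10,0,2,0.5],[0,0,0,25,0,3,0.5],[0,0,0,40,0,3,0.5],[0,0,0,50,0,3,0.5],[0,0,0,55,0,3,0.5],[0,0,0,56,0,3,0.5],[0,0,0,56,0,3,0.5],[0,0,0,56,0,3,0.5]]'; python3 - <<'E'
from m import *
p,d=env.get_image("side");cv2.imwrite("pics/side1.png",cv2.resize(p[120:300,150:390],(800,600),interpolation=cv2.INTER_CUBIC))
E
```

```text
clock: 2.43
eef_pos: [0.525, 0.0812, 0.064]
orientation: [[0.001, 1.0, -0.003], [0.0, -0.003, -1.0], [-1.0, 0.001, -0.0]]
force: [-0.4, 0.5, 0.4]
gripper_width: 0.0473
```

View pics/side1.png

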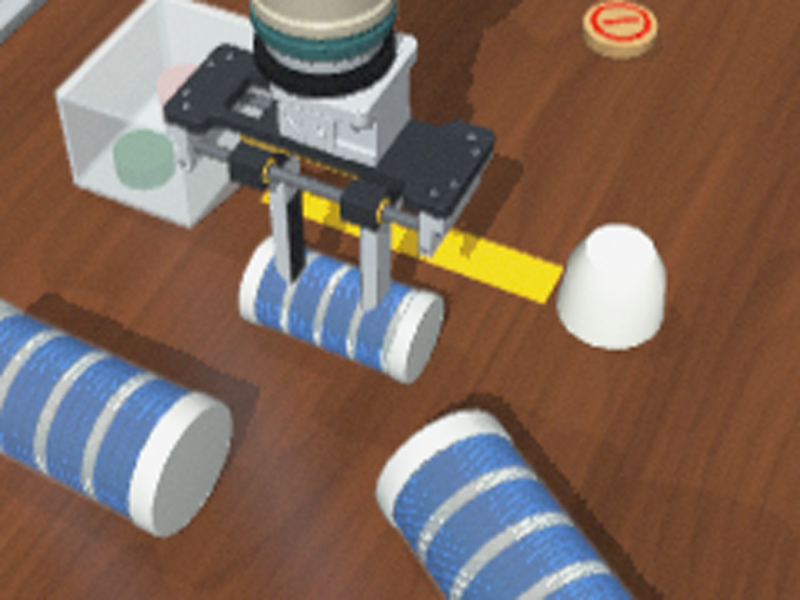

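The side view shows both fingertips spread along the tube axis, just above and slightly behind its top (about (330,285) in the crop), clear of the box and cup. I'll start with a short gentle stroke to read the contact force.

```bash
python3 -m creep '[[0,0,0,3,0,0,0.5],[0,0,0,5,0,1,0.5],[0,0,0,6,0,4,0.5],[0,0,0,7,0,9,0.5],[0,0,0,7,0,15,0.5],[0,0,0,7,0,20,0.5],[0,0,0,7,0,22,0.5],[0,0,0,7,0,22,0.5]]'; python3 - <<'E'
from m import *
p,d=env.get_image("side");print(axis(cloud("side",d),(.44,.61,-.03,.12)));print(np.round(env.get_obs()["force"],1),env.get_obs()["eef_pos"])
E
```

```text
clock: 3.15
eef_pos: [0.5254, 0.059, 0.0597]
orientation: [[0.003, 1.0, -0.003], [-0.001, -0.003, -1.0], [-1.0, 0.003, 0.001]]
force: [-6.2, -0.3, 29.2]
gripper_width: 0.0473
{'x': np.float64(0.5228), 'y': np.float64(0.0578), 'ang': np.float64(-0.14), 'z': np.float64(0.029), 'len': np.float64(0.118)}
[-6.   0.  28.2] [0.52535612 0.05921719 0.05973591]
```

The short stroke worked: tip moved 22 mm, tube 11 mm, no slip, about 29 N. I'll finish this stroke, then lift and come back.

```bash
python3 -m creep '[[0,0,0,0,0,2,0.5],[0,0,0,0,0,6,0.5],[0,0,0,0,0,11,0.5],[0,0,0,0,0,17,0.5],[0,0,0,0,0,23,0.5],[0,0,0,0,0,28,0.5],[0,0,0,0,0,32,0.5],[0,0,0,0,0,34,0.5],[0,0,0,0,0,34,0.5],[0,0,0,-1,0,34,0.5],[0,0,0,-4,0,34,0.5],[0,0,0,-15,0,34,0.5],[0,0,0,-23,0,30,0.5],[0,0,0,-23,0,15,0.5],[0,0,0,-20,0,4,0.5],[0,0,0,-10,0,2,0.5],[0,0,0,-7,0,2,0.5],[0,0,0,-7,0,2,0.5]]'; python3 - <<'E'
from m import *
p,d=env.get_image("side");print(axis(cloud("side",d),(.44,.61,-.03,.12)));print(np.round(env.get_obs()["force"],1),env.get_obs()["eef_pos"])
E
```

```text
clock: 4.7
eef_pos: [0.5233, 0.057, 0.0621]
orientation: [[-0.003, 1.0, -0.002], [-0.001, -0.002, -1.0], [-1.0, -0.003, 0.001]]
force: [0.5, 0.3, -0.5]
gripper_width: 0.0472
{'x': np.float64(0.5232), 'y': np.float64(0.0405), 'ang': np.float64(-0.14), 'z': np.float64(0.029), 'len': np.float64(0.119)}
[-0.3 -0.2  0.5] [0.52359484 0.05662602 0.06248017]
```

```bash
python3 -m creep '[[0,0,0,3,0,0,0.5],[0,0,0,5,0,2,0.5],[0,0,0,6,0,6,0.5],[0,0,0,7,0,12,0.5],[0,0,0,7,0,20,0.5],[0,0,0,7,0,28,0.5],[0,0,0,7,0,36,0.5],[0,0,0,7,0,44,0.5],[0,0,0,7,0,52,0.5],[0,0,0,7,0,59,0.5],[0,0,0,7,0,64,0.5],[0,0,0,7,0,67,0.5],[0,0,0,7,0,68,0.5],[0,0,0,7,0,68,0.5],[0,0,0,6,0,68,0.5],[0,0,0,3,0,68,0.5],[0,0,0,-6,0,68,0.5],[0,0,0,-16,0,66,0.5],[0,0,0,-16,0,50,0.5],[0,0,0,-10,0,36,0.5]]';python3 - <<'E'
from m import *
p,d=env.get_image("side");print(axis(cloud("side",d),(.44,.61,-.06,.1)));print(np.round(env.get_obs()["force"],1),env.get_obs()["eef_pos"])
cv2.imwrite("pics/side2.png",p)
E
```

```text
clock: 6.42
eef_pos: [0.5261, 0.0214, 0.0755]
orientation: [[0.004, 1.0, -0.004], [0.0, -0.004, -1.0], [-1.0, 0.004, -0.0]]
force: [0.2, -0.3, 0.5]
gripper_width: 0.0472
{'x': np.float64(0.523), 'y': np.float64(0.0059), 'ang': np.float64(-0.11), 'z': np.float64(0.0288), 'len': np.float64(0.1186)}
[-0.5  2.1  0.4] [0.525105   0.02567722 0.07409323]
```

View pics/side2.png

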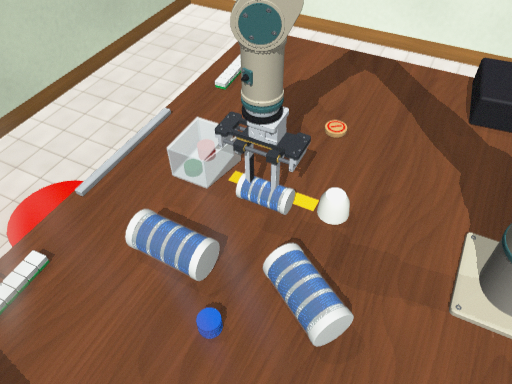

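The tube (265,193) is now beside the stripe, still parallel, with 42.5 mm to go. Next is another stroke of about 31 mm.

```bash
python3 -m creep '[[0,0,0,7,0,0,0.5],[0,0,0,12,0,0,0.5],[0,0,0,15,0,2,0.5],[0,0,0,16,0,6,0.5],[0,0,0,17,0,12,0.5],[0,0,0,17,0,20,0.5],[0,0,0,17,0,28,0.5],[0,0,0,17,0,36,0.5],[0,0,0,17,0,44,0.5],[0,0,0,17,0,52,0.5],[0,0,0,17,0,58,0.5],[0,0,0,17,0,61,0.5],[0,0,0,17,0,62,0.5],[0,0,0,17,0,62,0.5],[0,0,0,16,0,62,0.5],[0,0,0,13,0,62,0.5],[0,0,0,4,0,62,0.5],[0,0,0,-6,0,60,0.5],[0,0,0,-6,0,46,0.5],[0,0,0,0,0,36,0.5]]';python3 - <<'E'
from m import *
p,d=env.get_image("side");print(axis(cloud("side",d),(.44,.61,-.1,.06)),stripe(p,"side"));print(np.round(env.get_obs()["force"],1),env.get_obs()["eef_pos"])
p,d=env.get_image("top");cv2.imwrite("pics/top2.png",p)
E
```

```text
clock: 8.13
eef_pos: [0.5259, -0.0142, 0.0752]
orientation: [[0.004, 1.0, -0.003], [0.0, -0.003, -1.0], [-1.0, 0.004, -0.0]]
force: [-0.5, 0.4, -0.3]
gripper_width: 0.047
{'x': np.float64(0.5228), 'y': np.float64(-0.0259), 'ang': np.float64(-0.16), 'z': np.float64(0.0287), 'len': np.float64(0.1184)} (array([ 0.4407, -0.0361]), array([0.0375, 0.0498]), 1.28)
[-0.2  1.8 -0.9] [ 0.524681   -0.01122677  0.07342316]
```

10.7 mm remain, so I'll make a slow 21 mm finishing stroke.

```bash
python3 -m creep '[[0,0,0,7,0,0,0.5],[0,0,0,12,0,0,0.5],[0,0,0,15,0,1,0.5],[0,0,0,16,0,3,0.5],[0,0,0,16,0,6,0.5],[0,0,0,16,0,10,0.5],[0,0,0,16,0,14,0.5],[0,0,0,16,0,17,0.5],[0,0,0,16,0,19,0.5],[0,0,0,16,0,20,0.5],[0,0,0,16,0,21,0.5],[0,0,0,16,0,21,0.5],[0,0,0,16,0,21,0.5],[0,0,0,15,0,21,0.5],[0,0,0,13,0,21,0.5],[0,0,0,4,0,21,0.5],[0,0,0,-10,0,21,0.5],[0,0,0,-30,0,21,0.5],[0,0,0,-50,0,21,0.5],[0,0,0,-60,0,21,0.5]]';python3 - <<'E'
from m import *
p,d=env.get_image("side");print(axis(cloud("side",d),(.44,.61,-.1,.06)),stripe(p,"side"));print(np.round(env.get_obs()["force"],1),env.get_obs()["eef_pos"])
cv2.imwrite("pics/side3.png",p)
E
```

```text
clock: 9.9
eef_pos: [0.5252, -0.036, 0.1352]
orientation: [[0.002, 1.0, -0.003], [-0.0, -0.003, -1.0], [-1.0, 0.002, 0.0]]
force: [0.2, 0.1, 0.5]
gripper_width: 0.0468
{'x': np.float64(0.5227), 'y': np.float64(-0.0367), 'ang': np.float64(-0.06), 'z': np.float64(0.0286), 'len': np.float64(0.1181)} (array([ 0.5261, -0.0364]), array([0.038 , 0.2204]), -0.07)
[-0.3  0.   1.3] [ 0.52605558 -0.03602375  0.13621878]
```

View pics/side3.png

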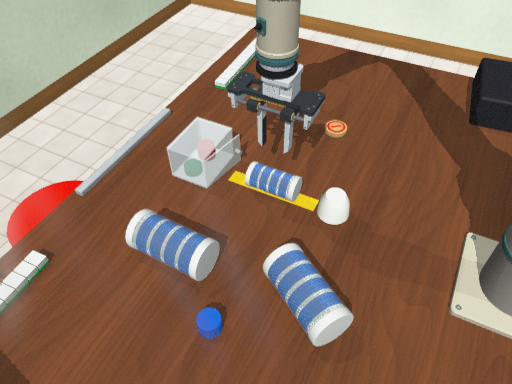

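In side3 the tube (274,181) lies on the stripe, with its axis within 0.5 mm across and the yaw aligned. I'll take the hand up and aside toward −y, then check from the top.

```bash
python3 -m creep '[[0,0,0,-15,0,0,0.5],[0,0,0,-40,0,10,0.5],[0,0,0,-70,0,30,0.5],[0,0,0,-90,0,60,0.5],[0,0,0,-100,0,95,0.5],[0,0,0,-100,0,130,0.5],[0,0,0,-100,0,165,0.5],[0,0,0,-100,0,195,0.5],[0,0,0,-100,0,220,0.5],[0,0,0,-100,0,240,0.5],[0,0,0,-100,0,250,0.5],[0,0,0,-100,0,250,0.5],[0,0,0,-100,0,250,0.5],[0,0,0,-100,0,250,0.5]]';python3 - <<'E'
from m import *
for n in("side","top"):
    p,d=env.get_image(n);C=cloud(n,d);print(n,axis(C,(.44,.61,-.1,.06)),stripe(p,n))
    cv2.imwrite(f"pics/{n}4.png",p)
    for nm,(x,y) in dict(cup=(.375,-.037),stack=(.479,.32),disc=(.47,-.312)).items():
        m=(d>0)&(C[...,2]>.008)&(C[...,2]<.1)&(np.hypot(C[...,0]-x,C[...,1]-y)<.045)
        print(nm,rect(C,m)[0])
E
```

```text
clock: 11.12
eef_pos: [0.524, -0.2835, 0.2332]
orientation: [[-0.0, 1.0, -0.0], [0.002, -0.0, -1.0], [-1.0, -0.0, -0.002]]
force: [0.8, -0.7, 0.4]
gripper_width: 0.0469
side {'x': np.float64(0.5226), 'y': np.float64(-0.0366), 'ang': np.float64(-0.19), 'z': np.float64(0.0287), 'len': np.float64(0.1181)} (array([ 0.5261, -0.0362]), array([0.0378, 0.2204]), -0.0)
cup [ 0.3721 -0.026 ]
stack [0.4788 0.3241]
disc [ 0.4699 -0.3115]
top {'x': np.float64(0.5237), 'y': np.float64(-0.039), 'ang': np.float64(-0.18), 'z': np.float64(0.0293), 'len': np.float64(0.1188)} (array([ 0.4407, -0.0379]), array([0.0317, 0.0475]), 1.25)
cup [ 0.3753 -0.036 ]
stack [0.4789 0.3196]
disc [ 0.4704 -0.312 ]
```

View pics/top4.png

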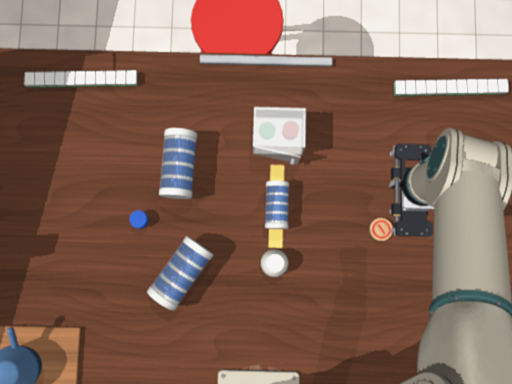

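The top view shows the tube (276,204) lying along the middle of the stripe. The cup (274,263), chip stack (138,219) and disc (381,230) haven't moved, and the hand is clear. I'll hand the job in.

```bash
python3 -c "
from rig import env
print(env.job_done())"
```

```text
the job is handed in; nothing more can be done
None
```

The small tube (60 × 120 mm, found between the two larger look-alikes) now lies at rest along the middle of the yellow stripe. I rolled it there by stroking its top with two fingertips, with a final slow stroke to finish. The job was handed in at about 11.2 s of the 45 s allowed.

- **Placement:** across the stripe, the tube's axis is 0.4 mm (side view) to 0.5 mm (top view, against the stripe position measured at the start) from the middle. Its yaw is within 0.2° of the stripe.
- **Small offset:** along the stripe the tube sits about 3 mm nearer the robot than the middle. It was there from the start and I left it uncorrected.
- **Other objects:** the cup, chip stack and wind disc measured where they were at the start, within about 1.5 mm from the top view. For the cup, the side camera's reading changed about 2 mm, which I put down to noise, because the top view still agreed with its start.
- **Force and hand:** the highest reading I took was about 29 N, read once during the first stroke. The hand ended about 25 cm to the side and 23 cm up, touching nothing.
- **Check that disagreed:** the two cameras differ by about 2 mm in y, within the stated calibration. The final top-view stripe fit was unusable because the tube covers most of the stripe, so I used the start measurement there.

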